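# Set out the coffee tasting flight in reverse order

## Task

The four unlabelled sample jars stand in tasting order in the steel rack, and the guest will read the wooden tasting board from its other side: move all four jars to the board in reverse order, so that the jar at the left end of the steel rack goes to the right end of the board, the second from the left becomes second from the right, and so on. Stand each jar upright in the middle of its own place on the board, setting it down rather than dropping it, and never let a jar tip over.

Things in the scene. Friction and masses are not known exactly. Their poses are not given: they have to be found in the camera images.
- tall_mid (a point): Sizes in mm. Sealed sample jar, loose, about 0.2 kg: round steel canister with an aluminium lid, diameter 46, height 88 (the tallest and slimmest). The point is on its upright axis at half its height (44 above its foot); z up.
- squat_mid (a point): Sizes in mm. Sealed sample jar, loose, about 0.2 kg: wide low round amber glass jar with a black lid, diameter 58 over its whole height, height 66. The point is on its upright axis at half its height (33 above its foot); z up.
- square_mid (a point): Sizes in mm. Sealed sample jar, loose, about 0.2 kg: square metal tin with a darker lid, 46 x 46, height 76; its x and y axes are square to its sides. The point is on its upright axis at half its height (38 above its foot); z up.
- crock_mid (a point): Sizes in mm. Sealed sample jar, loose, about 0.2 kg: round white ceramic jar, diameter 52 up to 64 above its foot, then a cork stopper of diameter 36 up to its full height of 80. The point is on its upright axis at half its height (40 above its foot); z up.
- pad_tall: Sizes in mm. Thin cork disc, diameter 66, thickness 2, fixed in one of the steel rack's four places; the jar 'tall' stands centred on it at the start (the four discs look alike). Origin at the centre of its underside, 10 above the table.
- pad_squat: Sizes in mm. Thin cork disc, diameter 66, thickness 2, fixed in one of the steel rack's four places; the jar 'squat' stands centred on it at the start (the four discs look alike). Origin at the centre of its underside, 10 above the table.
- pad_square: Sizes in mm. Thin cork disc, diameter 66, thickness 2, fixed in one of the steel rack's four places; the jar 'square' stands centred on it at the start (the four discs look alike). Origin at the centre of its underside, 10 above the table.
- pad_crock: Sizes in mm. Thin cork disc, diameter 66, thickness 2, fixed in one of the steel rack's four places; the jar 'crock' stands centred on it at the start (the four discs look alike). Origin at the centre of its underside, 10 above the table.
- source: Sizes in mm. Steel rack, fixed, with the four jars in a row at the start, near or far. Plate 80 (x) by 342 (y), 10 thick, parted into four places by five ribs 6 thick and 10 high; place centres at x = 0, y = -126, -42, 42, 126. Origin at its underside's centre, on the table. Turned at most 0.2 rad from the robot's axes; +y end = left end seen from the robot.
- board: Sizes in mm. Wooden tasting board, fixed, empty at the start. Plate 80 (x) by 342 (y), 10 thick (jars stand 10 above the table), ribs 6 thick and 10 high; a dark dot marks each of four places, centres at x = 0, y = -126, -42, 42, 126. Origin at its underside's centre, on the table. Turned at most 0.2 rad; +y end = left end seen from the robot.
Not all that is in view belongs to the job. Leave any green or purple look-alike of the part that bears tall_mid alone.

How it is judged:
By the outcome, as a careful person would: the job done as asked, in the order asked, and still so for the second after the job is handed in, with the robot touching nothing.
It also fails if it takes over 96 s, if anything falls off the work surface, if the arm or the gripper's body presses on something with over 40 N, if the wrist force passes 120 N, or if a joint passes its speed limit or range.

## Robot

A 6-joint arm with a two-finger parallel gripper is mounted at the origin on the work surface. World frame = base frame: x ahead of the robot, y to its left, z up, the work surface at z = 0. Lengths are in mm, angles in degrees, forces in N, time in s.
With the tool pointing down it reaches from about 375 to 900 mm from the base axis. Payload 3.1 kg.
Tool frame: the origin (TCP) lies midway between the tips of the shut fingers; the grasp point (between the pads) lies 19 mm behind it; z points along the fingers, y is the direction in which the jaws open and shut (so a half turn about z gives the same grasp; the last joint's range is limited). The gripper opens to 85 mm and grips with 20 to 120 N. Pads are 22 mm wide; open, the fingers measure 114 mm over their backs; the gripper's body (76 mm by 85 mm) begins 54 mm behind the grasp point. The pads swing forward as they close: fully open they stand 13 mm farther back than shut.
Start: joints at [-75.487, 30.224, 82.088, -0, 67.689, -10.227], TCP at [261.585, -567.6, 231.31] pointing down, gripper open.
Joint ranges: [-176.69, 176.69], [-43.24, 126.21], [12.49, 139.97], [-82, 262], [0, 151.66], [-163.58, 163.58]. Speed limits (degrees/s): [159.86, 159.86, 180, 180, 180, 180].

## Interface

Orientations are given as [roll, pitch, yaw] about the fixed x, y, z axes, in that order (R = Rz(yaw) Ry(pitch) Rx(roll)).
In Python, from cell import bot gives the robot as it stands. The module is installed in compiled form; this text tells all that it offers.
- The arm moves only by the shell command python3 -m handwheel 'ROWS' [FORCE]. ROWS is JSON, a list of rows, each an object with "delta_pos": the shift along the world's x, y, z in cm, a list of three; "delta_rot": the turn, a rotation vector about the world's x, y, z in degrees, a list of three; "fingers": the opening, from -1 (shut) to 1 (fully open). In form: [{"delta_pos": [x, y, z], "delta_rot": [ax, ay, az], "fingers": fingers}, ...]. A call has 1 to 12 rows; each row shifts and turns the pose as measured when the row begins; what a row does not reach is not made up. A row lasts 1/8 s, in which the tool goes at most 62.5 mm and 10.7 degrees, less where a joint would pass 70% of its speed; a pose out of reach is approached as far as the arm can. A call with a gripper value outside its range is refused whole. The fingers move at their own pace and stop on an object; FORCE is the grip in N (left out, the last holds). Time passes only in rows, so rows that do not move let the fingers close. It gives the time, the measured TCP pose, the force and the opening at its end, in the units of the state.
- bot.get_state(): the state, without advancing time (a new reading comes with each control period).
- bot.capture(name): name is "scene" or "top" or "wrist"; returns a dict with "frame" (400x640x3 uint8, red, green, blue), "fx", "fy", "cx", "cy" (pixels), "camera_from_world" (4x4, takes a point from world to camera coordinates); the wrist camera has in their place "mount" (4x4, takes a point from camera to tool coordinates, whose origin is the TCP and whose axes are the flange's). Camera axes: x right, y up, looking along -z (the intrinsics and any distortion apply to the point x, -y, -z); pixel columns grow to the right and rows downward; lengths in mm; the calibration is good to about 2 mm. A picture is of the moment at which its call begins: read the wrist's pose just before it. There is no depth.
- bot.finish_job(): hands the job in, once; it reports no verdict.
Trained networks look in the newest picture that a camera, given by its name, has taken for a name from the list of things; names that differ only in an ending like _2 or _b are one class to them, and where a whole thing is asked for, a point or a joint stands for the part that bears it (a point fixed in the world has none). Each returns a list of dicts, best first, with "p" (0 to 1); they miss things now and then, are a little off and sometimes report something else, mostly with a low value. They report only what shows in the picture. A call takes as long as a camera call. They do not tell look-alikes from the thing itself.
- bot.search_frame(camera, query): "extent" ([centre column, centre row, width, height] in pixels, round what is visible of it).
- bot.trace(camera, query): "pixels" (400x640 bool, what is visible of it) and "extent" ([centre column, centre row, width, height] in pixels, round what is visible of it).
The state is a dict: "clock": time; "joints": joint angles; "dq": joint speeds; "joint_efforts": joint torques, N m; "eef_pos": TCP position; "tcp_rot": TCP orientation; "contact_force": force on the tool from outside, world axes, zero at the start; "moment": the same for the moment, N m; "width": finger opening in mm.
Only numpy, scipy, OpenCV 4.12 (cv2) and the standard library are available. Lean on these libraries where they do the work, as an engineer would, in place of code of your own. Each camera call takes 0.05 s, during which the arm holds its last target.

## Working session

There is one attempt and no reset: what is moved stays moved. The work goes in short steps, Python scripts to look and compute and a shell command to move; the robot and the scene stay as the last step left them, time stands still between calls to the robot, and variables do not carry over. Pictures are saved under pics/ and viewed, and the job is handed in when it is done.

```bash
mkdir -p pics; python3 - <<'E'
from cell import bot
import cv2
print(bot.get_state())
for n in("scene","top"):
    c=bot.capture(n); cv2.imwrite(f"pics/{n}0.png",c["frame"][:,:,::-1])
    print(n,c["fx"],c["fy"],c["cx"],c["cy"],c["camera_from_world"].round(3).tolist() if hasattr(c["camera_from_world"],'round') else c["camera_from_world"],[k for k in c])
    for q in("tall_mid","squat_mid","square_mid","crock_mid","source","board"):
        print(q,[(round(d["p"],2),[round(v,1) for v in d["extent"]]) for d in bot.search_frame(n,q)])
E
```

```text
{'clock': 0.0, 'joints': array([-7.54867541e+01,  3.02800973e+01,  8.21580865e+01,  3.44432617e-04,
        6.76879275e+01, -1.02283277e+01]), 'dq': array([-0.0641619 , -0.04285235, -0.01037128,  0.05784721,  0.02590511,
        0.02422833]), 'joint_efforts': array([-1.93159234e-03, -4.42353272e+01, -1.78024238e+01, -9.41050962e-05,
        8.31622048e-03, -5.61610108e-06]), 'eef_pos': array([ 261.41238069, -566.90673059,  230.31204202]), 'tcp_rot': array([-1.79875949e+02, -2.27070150e-02,  2.47414179e+01]), 'contact_force': array([-0.44782531, -0.23919933, -1.56376657]), 'moment': array([-0.02954125,  0.05748714,  0.00513754]), 'width': 85.45432648278519}
scene 397.96253206313537 397.96253206313537 314.6536278934728 196.5228712528001 [[-0.451, 0.893, -0.018, 249.419], [-0.687, -0.334, 0.646, 292.571], [0.57, 0.304, 0.763, -1016.321], [0.0, 0.0, 0.0, 1.0]] ['frame', 'fx', 'fy', 'cx', 'cy', 'camera_from_world']
tall_mid [(0.83, [353.2, 189.2, 28.2, 51.6]), (0.8, [381.1, 157.6, 28.9, 48.9]), (0.76, [352.2, 242.6, 28.0, 52.2])]
squat_mid [(0.83, [446.5, 226.7, 41.3, 49.6])]
square_mid [(0.94, [312.9, 171.4, 26.8, 45.9])]
crock_mid [(0.72, [398.4, 209.6, 35.3, 49.1])]
source [(0.87, [378.6, 222.9, 185.1, 88.4])]
board [(0.96, [285.4, 292.4, 209.9, 126.1])]
top 417.3074906428609 417.3074906428609 325.90297881087844 194.04885987649186 [[0.003, -1.0, -0.012, -9.849], [0.993, 0.001, 0.117, -522.761], [-0.117, -0.012, 0.993, -743.735], [0.0, 0.0, 0.0, 1.0]] ['frame', 'fx', 'fy', 'cx', 'cy', 'camera_from_world']
tall_mid [(0.74, [301.0, 298.4, 32.2, 31.9]), (0.63, [288.1, 178.0, 31.7, 32.0]), (0.58, [305.6, 233.8, 31.3, 28.5])]
squat_mid [(0.72, [215.0, 234.2, 40.0, 34.5])]
square_mid [(0.85, [355.6, 237.9, 32.4, 28.4])]
crock_mid [(0.78, [260.9, 233.8, 38.1, 31.5]), (0.72, [283.9, 236.5, 186.7, 52.4])]
source [(0.58, [287.0, 235.8, 185.6, 49.8])]
board [(0.82, [327.9, 132.0, 177.9, 43.6])]
```

View pics/scene0.png

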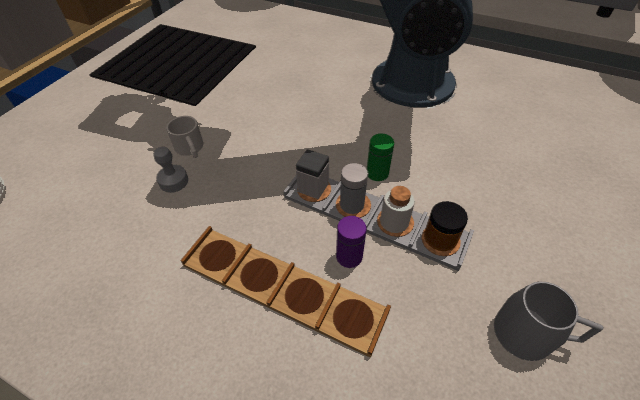

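View pics/top0.png

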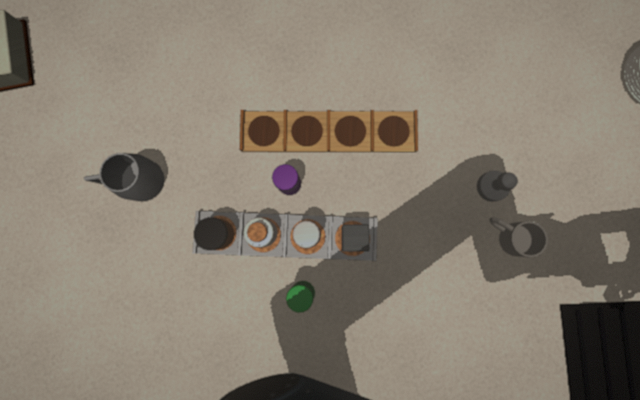

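The two green and purple canisters, at scene (381,157) and (351,242), are the look-alikes. The real tall jar is the steel one with the aluminium lid at scene (353,189), standing in the rack. From the robot's left, the rack order is squat, crock, tall, square. On the board, left to right, it must be square, tall, crock, squat. Next I fit the poses and check an enlarged crop.

```bash
cat > h.py <<'E'
from cell import bot
import numpy as np, cv2
from scipy.optimize import minimize
def proj(c,P):
    P=np.atleast_2d(P); M=np.array(c["camera_from_world"]); q=P@M[:3,:3].T+M[:3,3]
    return np.c_[c["cx"]+c["fx"]*q[:,0]/-q[:,2], c["cy"]-c["fy"]*q[:,1]/-q[:,2]]
def ray(c,u,v,z):
    M=np.array(c["camera_from_world"]);R=M[:3,:3];o=-R.T@M[:3,3]
    d=R.T@np.array([(u-c["cx"])/c["fx"],-(v-c["cy"])/c["fy"],-1]); return o+d*(z-o[2])/d[2]
def cyl(x,y,z0,z1,r):
    a=np.linspace(0,2*np.pi,40,endpoint=False)
    return np.vstack([np.c_[x+r*np.cos(a),y+r*np.sin(a),0*a+z] for z in(z0,z1)])
def box(x,y,yaw,lx,ly,z0,z1):
    c,s=np.cos(yaw),np.sin(yaw);out=[]
    for z in(z0,z1):
        for i,j in((1,1),(1,-1),(-1,-1),(-1,1)):
            a,b=i*lx/2,j*ly/2; out.append([x+c*a-s*b,y+s*a+c*b,z])
    return np.array(out)
def hullmask(ps,S=4):
    m=np.zeros((400*S,640*S),np.uint8)
    for p in ps: cv2.fillConvexPoly(m,cv2.convexHull(np.round((p+.5)*S*16-8).astype(np.int32)),1,shift=4)
    return cv2.resize(m.astype(np.float32),(640,400),interpolation=cv2.INTER_AREA)
SH=dict(tall=lambda x,y,w,z:[cyl(x,y,z,z+88,23)],squat=lambda x,y,w,z:[cyl(x,y,z,z+66,29)],
 square=lambda x,y,w,z:[box(x,y,w,46,46,z,z+76)],crock=lambda x,y,w,z:[cyl(x,y,z,z+64,26),cyl(x,y,z+60,z+80,18)],
 board=lambda x,y,w,z:[box(x,y,w,80,342,0,10)]+[box(x-np.sin(w)*k,y+np.cos(w)*k,w,80,6,0,20) for k in(-168,-84,0,84,168)])
SH["source"]=SH["board"]
def fit(obj,cams,masks,x0,z,rot):
    def f(p):
        e=0
        for c,m in zip(cams,masks):
            h=hullmask([proj(c,q) for q in SH[obj](p[0],p[1],p[2]/100 if rot else 0,z)])
            e+=1-np.minimum(h,m).sum()/np.maximum(h,m).sum()
        return e
    s=np.array([[0,0,0],[8,0,0],[0,8,0],[0,0,8]],float) if rot else np.array([[0,0],[8,0],[0,8]],float)
    r=minimize(f,x0[:3 if rot else 2],method="Nelder-Mead",options=dict(initial_simplex=s+np.array(x0[:3 if rot else 2]),xatol=.1,fatol=1e-4,maxiter=120))
    return r.x,r.fun
E
cat > m.py <<'E'
from h import *
cams={n:bot.capture(n) for n in("scene","top")}
cr=cams["scene"]["frame"][120:280,270:490,::-1]; cv2.imwrite("pics/crop0.png",cv2.resize(cr,None,fx=3.5,fy=3.5))
steel={"scene":(353,189),"top":(306,234)}
G={}
for o in("board","source","tall","squat","square","crock"):
    ms={}
    for n,c in cams.items():
        t=bot.trace(n,o if o in("board","source") else o+"_mid")
        if not t: print("none",o,n); continue
        if o=="tall": t.sort(key=lambda d:np.hypot(d["extent"][0]-steel[n][0],d["extent"][1]-steel[n][1]))
        ms[n]=t[0]["pixels"].astype(np.float32); print(o,n,round(t[0]["p"],2),np.round(t[0]["extent"],1))
    n="top" if "top" in ms else "scene"
    v,u=np.nonzero(ms[n]); x0=ray(cams[n],u.mean(),v.mean(),10 if o in("board","source") else 45)
    rot=o in("board","source","square")
    for ns in(["top"],["scene"],["top","scene"]):
        if all(k in ms for k in ns):
            r=fit(o,[cams[k] for k in ns],[ms[k] for k in ns],[x0[0],x0[1],0],12,rot); print("  ",ns,np.round(r[0],1),round(r[1]/len(ns),3))
for o in [] : pass
E
python3 m.py
```

```text
none board scene
board top 0.86 [328.1 132.2 175.9  39.5]
   ['top'] [648.2 -11.8  -0. ] 0.024
source scene 0.94 [376.8 224.4 184.   94.9]
source top 0.82 [285.4 237.9 188.   50.1]
   ['top'] [446.1  68.3  -3.8] 0.57
   ['scene'] [446.2  67.6  -3.4] 0.597
   ['top', 'scene'] [446.   68.   -3.7] 0.584
tall scene 0.89 [352.9 187.3  28.2  49.5]
tall top 0.62 [306.3 235.3  28.4  28.3]
   ['top'] [446.7  24.4] 0.053
   ['scene'] [446.7  23.6] 0.076
   ['top', 'scene'] [446.8  24. ] 0.067
squat scene 0.78 [446.9 226.3  43.   51.6]
squat top 0.87 [214.1 234.6  39.9  38. ]
   ['top'] [447.8 192.5] 0.059
   ['scene'] [447.7 191.5] 0.029
   ['top', 'scene'] [447.6 191.8] 0.046
square scene 0.76 [310.5 173.3  33.7  48.6]
square top 0.81 [355.5 238.6  28.3  24.5]
   ['top'] [441.1 -58.4   0.5] 0.093
   ['scene'] [441.4 -59.9   8.9] 0.05
   ['top', 'scene'] [441.1 -59.    3.8] 0.079
crock scene 0.67 [397.4 209.4  37.4  47.1]
crock top 0.74 [259.1 231.1  35.   29.4]
   ['top'] [450.3 109. ] 0.05
   ['scene'] [450.3 107.9] 0.06
   ['top', 'scene'] [450.8 108.4] 0.058
```

```bash
ls pics
```

```text
crop0.png
scene0.png
top0.png
```

View pics/crop0.png

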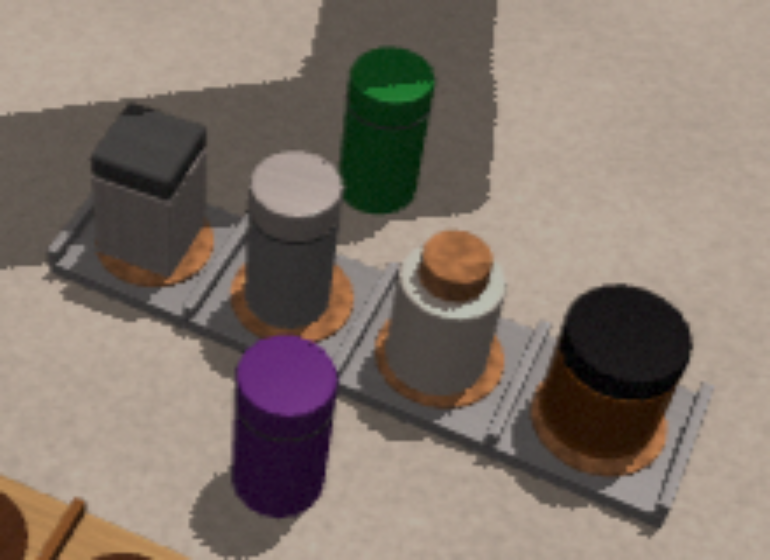

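The crop confirms that the steel canister with the aluminium lid is the one in the rack's third place, between the crock and the tin. Next I cross-check the board from its dots in both cameras and find where the look-alikes stand.

```bash
cat > d.py <<'E'
from h import *
cams={n:bot.capture(n) for n in("scene","top")}
for n,c in cams.items():
    M=np.zeros((400,640),np.uint8)
    q=proj(c,box(648,-12,0,82,345,10,10)[:4]); cv2.fillConvexPoly(M,q.astype(np.int32),1)
    hsv=cv2.cvtColor(c["frame"],cv2.COLOR_RGB2HSV); d=((hsv[:,:,2]<105)&(M>0)).astype(np.uint8)
    d=cv2.morphologyEx(d,cv2.MORPH_OPEN,np.ones((5,5)))
    k,_,st,ce=cv2.connectedComponentsWithStats(d)
    for i in range(1,k):
        if st[i,4]>150: print(n,st[i],np.round(ray(c,*ce[i],10)[:2],1))
    for e in bot.trace(n,"tall_mid"):
        v,u=np.nonzero(e["pixels"]); x0=ray(c,u.mean(),v.mean(),45); r=fit("tall",[c],[e["pixels"].astype(np.float32)],[x0[0],x0[1],0],0,False); print(n,"canister",np.round(e["extent"]),np.round(r[0],1),round(r[1],3))
E
python3 d.py
```

```text
scene [200 240  35  31 859] [ 648.9 -138.7]
scene [241 259  37  33 964] [649.1 -54.6]
scene [ 285  278   39   36 1091] [649.3  29.5]
scene [ 333  300   40   38 1221] [649.4 113.4]
scene canister [381. 158.  30.  50.] [338.  34.] 0.067
scene canister [354. 188.  29.  50.] [436.7  20.1] 0.031
scene canister [353. 238.  32.  53.] [546.3  62.2] 0.049
scene canister [378. 223. 187.  90.] [478.7  81.7] 0.845
top [248 116  31  30 733] [649.5 113.5]
top [292 116  30  30 731] [649.3  29.3]
top [335 116  31  30 738] [649.  -54.6]
top [378 116  31  30 738] [ 649.  -138.7]
top canister [286. 179.  30.  33.] [545.8  63.5] 0.067
top canister [306. 234.  30.  28.] [447.3  26.2] 0.047
top canister [302. 298.  32.  32.] [340.  35.] 0.053
```

```bash
python3 -m handwheel '[{"delta_pos":[1.5,5.5,0],"delta_rot":[0,0,6],"fingers":1},{"delta_pos":[1.5,5.5,0],"delta_rot":[0,0,6],"fingers":1},{"delta_pos":[1.5,5.5,0],"delta_rot":[0,0,6],"fingers":1},{"delta_pos":[1.5,5.5,0],"delta_rot":[0,0,6],"fingers":1},{"delta_pos":[1.5,5.5,0],"delta_rot":[0,0,6],"fingers":1},{"delta_pos":[1.5,5.5,0],"delta_rot":[0,0,6],"fingers":1},{"delta_pos":[1.5,5.5,0],"delta_rot":[0,0,6],"fingers":1},{"delta_pos":[1.5,5.5,0],"delta_rot":[0,0,6],"fingers":1},{"delta_pos":[1.5,5.5,0],"delta_rot":[0,0,6],"fingers":1},{"delta_pos":[1.5,5.5,0],"delta_rot":[0,0,6],"fingers":1}]' 40
```

```text
clock: 2.85
eef_pos: [414.9, -8.0, 233.5]
tcp_rot: [179.2, 0.2, 86.1]
contact_force: [0.2, -0.7, 0.2]
width: 85.9
```

```bash
python3 -m handwheel '[{"delta_pos":[1.5,5.0,1.5],"delta_rot":[0.8,0,3.9],"fingers":1},{"delta_pos":[1.0,2.5,1.0],"delta_rot":[0,0,0],"fingers":1},{"delta_pos":[0,0,0],"delta_rot":[0,0,0],"fingers":1}]'
cat > w.py <<'E'
import sys
from h import *
from scipy.spatial.transform import Rotation as Ro
def wcam():
    s=bot.get_state(); c=bot.capture("wrist"); T=np.eye(4); T[:3,:3]=Ro.from_euler("xyz",s["tcp_rot"],degrees=True).as_matrix(); T[:3,3]=s["eef_pos"]
    c["camera_from_world"]=np.linalg.inv(T@np.array(c["mount"])); return s,c
if __name__=="__main__":
    s,c=wcam(); print(s["eef_pos"].round(1),s["tcp_rot"].round(2),np.round(c["mount"],2).tolist()); cv2.imwrite("pics/"+sys.argv[1]+".png",c["frame"][:,:,::-1])
    for o in sys.argv[2:]:
        for t in bot.trace("wrist",o+"_mid")[:2]:
            v,u=np.nonzero(t["pixels"]); x0=ray(c,u.mean(),v.mean(),50)
            r=fit(o,[c],[t["pixels"].astype(np.float32)],[x0[0],x0[1],0],12,o=="square"); print(o,round(t["p"],2),np.round(t["extent"]),np.round(r[0],1),round(r[1],3))
E
python3 w.py w1 tall squat square crock
```

```text
clock: 3.22
eef_pos: [440.8, 73.1, 259.9]
tcp_rot: [179.1, -0.7, 90.6]
contact_force: [-0.3, 0.6, 0.4]
width: 85.0
[440.8  73.1 259.9] [179.07  -0.68  90.63] [[-0.0, 0.95, 0.3, 78.16], [1.0, 0.0, 0.0, 0.13], [0.0, 0.3, -0.95, -142.66], [0.0, 0.0, 0.0, 1.0]]
tall 0.85 [219. 213.  58.  62.] [345.3  40.3] 0.128
tall 0.78 [322. 226.  48.  65.] [446.8  24.6] 0.048
squat 0.59 [324.  53.  68.  71.] [448.2 191.6] 0.04
square 0.91 [315. 290.  42.  69.] [440.9 -59.6   1.7] 0.043
crock 0.68 [326. 149.  60.  55.] [450.3 108.3] 0.066
crock 0.37 [324. 158.  83. 299.] [457.4 150.7] 0.846
```

View pics/w1.png

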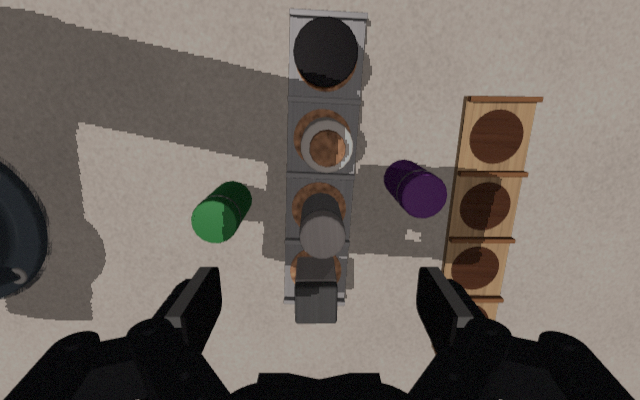

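The wrist view agrees with the other cameras within 1 mm: the jars run up the centre at (324,53), (326,149), (322,226) and (315,290), with green at (219,213) and purple at (415,190). I go to the squat jar.

```bash
python3 -m handwheel '[{"delta_pos":[0.4,6,0],"delta_rot":[-0.7,0.9,-0.6],"fingers":1},{"delta_pos":[0.3,5.9,-1.5],"delta_rot":[0,0,0],"fingers":1},{"delta_pos":[0,0,-5],"delta_rot":[0,0,0],"fingers":1},{"delta_pos":[0,0,-5],"delta_rot":[0,0,0],"fingers":1},{"delta_pos":[0,0,-1],"delta_rot":[0,0,0],"fingers":1}]'
```

```text
clock: 4.1
eef_pos: [450.0, 186.7, 131.5]
tcp_rot: [179.9, 0.1, 88.9]
contact_force: [-0.1, -0.0, -0.2]
width: 85.2
```

```bash
python3 -m handwheel '[{"delta_pos":[-0.2,0.5,-1],"delta_rot":[0,0,1.1],"fingers":1},{"delta_pos":[0,0,0],"delta_rot":[0,0,0],"fingers":1}]'; python3 -c "
from cell import bot
for i in range(3): print(bot.get_state()['eef_pos'])"
```

```text
clock: 4.35
eef_pos: [449.1, 190.8, 121.9]
tcp_rot: [179.8, 0.0, 89.9]
contact_force: [0.6, 0.1, -0.4]
width: 85.7
[449.05823505 190.76273475 121.90165646]
[449.05823505 190.76273475 121.90165646]
[449.05823505 190.76273475 121.90165646]
```

```bash
python3 -m handwheel '[{"delta_pos":[-0.1,0.1,-3],"delta_rot":[0,0,0],"fingers":1},{"delta_pos":[0,0,-3],"delta_rot":[0,0,0],"fingers":1},{"delta_pos":[0,0,-2],"delta_rot":[0,0,0],"fingers":1},{"delta_pos":[0,0,-0.4],"delta_rot":[0,0,0],"fingers":1},{"delta_pos":[0,0,0],"delta_rot":[0,0,0],"fingers":1}]'
```

```text
clock: 4.97
eef_pos: [456.4, 192.3, 43.6]
tcp_rot: [178.7, -0.1, 89.9]
contact_force: [0.5, 0.3, 0.2]
width: 85.6
```

```bash
python3 -m handwheel '[{"delta_pos":[-0.7,0,-0.3],"delta_rot":[0,1.2,0],"fingers":1},{"delta_pos":[0,0,0],"delta_rot":[0,0,0],"fingers":1}]'
```

```text
clock: 5.22
eef_pos: [450.2, 192.5, 42.3]
tcp_rot: [179.7, -0.2, 89.8]
contact_force: [-0.1, 0.9, 0.1]
width: 85.3
```

```bash
python3 -m handwheel '[{"delta_pos":[-0.2,-0.1,-0.8],"delta_rot":[0,0.3,0],"fingers":1},{"delta_pos":[0,0,0],"delta_rot":[0,0,0],"fingers":1}]'
```

```text
clock: 5.48
eef_pos: [448.4, 191.6, 34.5]
tcp_rot: [180.0, -0.2, 89.9]
contact_force: [-0.7, -0.0, -0.4]
width: 85.2
```

```bash
python3 -m handwheel '[{"delta_pos":[0,0,0],"delta_rot":[0,0,0],"fingers":-1},{"delta_pos":[0,0,0],"delta_rot":[0,0,0],"fingers":-1},{"delta_pos":[0,0,0],"delta_rot":[0,0,0],"fingers":-1},{"delta_pos":[0,0,0],"delta_rot":[0,0,0],"fingers":-1},{"delta_pos":[0,0,0],"delta_rot":[0,0,0],"fingers":-1}]' 40
```

```text
clock: 6.1
eef_pos: [448.4, 191.6, 34.5]
tcp_rot: [180.0, -0.2, 89.9]
contact_force: [-0.4, 0.5, 0.4]
width: 57.2
```

```bash
python3 -m handwheel '[{"delta_pos":[0,0,1],"delta_rot":[0,0,0],"fingers":-1},{"delta_pos":[0,0,3],"delta_rot":[0,0,0],"fingers":-1},{"delta_pos":[0,0,4],"delta_rot":[0,0,0],"fingers":-1},{"delta_pos":[0,0,4],"delta_rot":[0,0,0],"fingers":-1},{"delta_pos":[0,0,1.5],"delta_rot":[0,0,0],"fingers":-1}]'
```

```text
clock: 6.72
eef_pos: [445.9, 191.1, 173.4]
tcp_rot: [-179.7, -0.1, 89.8]
contact_force: [0.8, 0.6, -2.3]
width: 57.2
```

```bash
python3 w.py w2
```

```text
[445.9 191.1 173.4] [-1.7972e+02 -1.4000e-01  8.9850e+01] [[-0.0, 0.95, 0.3, 78.16], [1.0, 0.0, 0.0, 0.12], [0.0, 0.3, -0.95, -142.67], [0.0, 0.0, 0.0, 1.0]]
```

View pics/w2.png

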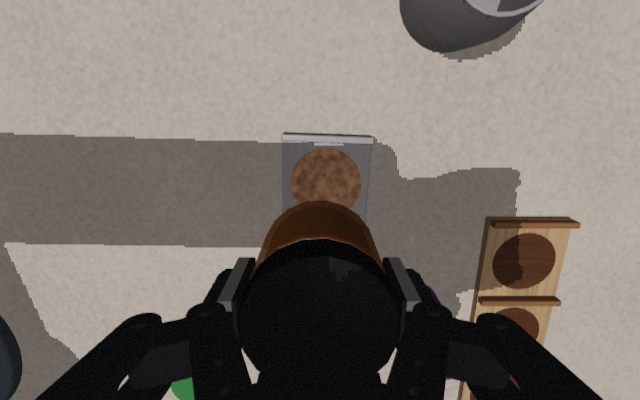

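The squat jar is held upright between the pads at about (320,310), and its pad at (325,180) is empty.

```bash
python3 -m handwheel '[{"delta_pos":[1.2,-2,0],"delta_rot":[0,0,0],"fingers":-1},{"delta_pos":[2.5,-4.1,0],"delta_rot":[0,0,0],"fingers":-1},{"delta_pos":[2.7,-4.4,0],"delta_rot":[0,0,0],"fingers":-1},{"delta_pos":[2.7,-4.4,0],"delta_rot":[0,0,0],"fingers":-1},{"delta_pos":[2.7,-4.4,0],"delta_rot":[0,0,0],"fingers":-1},{"delta_pos":[2.7,-4.4,0],"delta_rot":[0,0,0],"fingers":-1},{"delta_pos":[2.5,-4.1,0],"delta_rot":[0,0,0],"fingers":-1},{"delta_pos":[1.5,-2.5,0],"delta_rot":[0,0,0],"fingers":-1},{"delta_pos":[0.5,-1,0],"delta_rot":[0,0,0],"fingers":-1},{"delta_pos":[0,0,0],"delta_rot":[0,0,0],"fingers":-1}]'
```

```text
clock: 8.02
eef_pos: [634.2, -130.2, 170.7]
tcp_rot: [-179.3, -0.4, 90.0]
contact_force: [-0.5, 1.1, -1.7]
width: 57.2
```

```bash
python3 -m handwheel '[{"delta_pos":[1.5,-0.85,-1],"delta_rot":[-0.4,-0.7,0],"fingers":-1},{"delta_pos":[0,0,-4],"delta_rot":[0,0,0],"fingers":-1},{"delta_pos":[0,0,-4],"delta_rot":[0,0,0],"fingers":-1},{"delta_pos":[0,0,-1.5],"delta_rot":[0,0,0],"fingers":-1},{"delta_pos":[0,0,0],"delta_rot":[0,0,0],"fingers":-1}]'
```

```text
clock: 8.65
eef_pos: [650.6, -134.0, 62.5]
tcp_rot: [179.8, 0.0, 90.3]
contact_force: [0.2, 0.2, -1.5]
width: 57.3
```

```bash
python3 -m handwheel '[{"delta_pos":[-0.15,-0.45,-1],"delta_rot":[0,0.2,-0.3],"fingers":-1},{"delta_pos":[0,0,-0.8],"delta_rot":[0,0,0],"fingers":-1},{"delta_pos":[0,0,0],"delta_rot":[0,0,0],"fingers":-1}]'
```

```text
clock: 9.02
eef_pos: [651.3, -139.3, 46.5]
tcp_rot: [179.7, 0.1, 90.0]
contact_force: [0.1, -0.1, -1.3]
width: 57.2
```

```bash
python3 -m handwheel '[{"delta_pos":[-0.2,0.05,-0.8],"delta_rot":[0,0.3,0],"fingers":-1},{"delta_pos":[0,0,-0.3],"delta_rot":[0,0,0],"fingers":-1},{"delta_pos":[0,0,0],"delta_rot":[0,0,0],"fingers":-1}]'
```

```text
clock: 9.4
eef_pos: [649.9, -139.2, 35.9]
tcp_rot: [179.9, 0.2, 90.0]
contact_force: [0.6, 0.2, -1.7]
width: 57.4
```

```bash
python3 -m handwheel '[{"delta_pos":[-0.05,0.05,-0.25],"delta_rot":[0,0,0],"fingers":-1},{"delta_pos":[0,0,-0.05],"delta_rot":[0,0,0],"fingers":-1},{"delta_pos":[0,0,0],"delta_rot":[0,0,0],"fingers":-1}]'
```

```text
clock: 9.78
eef_pos: [649.5, -138.7, 32.9]
tcp_rot: [179.9, 0.2, 90.0]
contact_force: [-0.3, 0.4, -0.7]
width: 57.3
```

```bash
python3 -m handwheel '[{"delta_pos":[0,0,-0.08],"delta_rot":[0,0,0],"fingers":-1},{"delta_pos":[0,0,0],"delta_rot":[0,0,0],"fingers":-1}]'
```

```text
clock: 10.02
eef_pos: [649.7, -138.8, 32.8]
tcp_rot: [179.9, 0.2, 90.0]
contact_force: [0.1, -0.1, -2.4]
width: 57.0
```

```bash
python3 -m handwheel '[{"delta_pos":[0,0,-0.1],"delta_rot":[0,0,0],"fingers":-1},{"delta_pos":[0,0,0],"delta_rot":[0,0,0],"fingers":-1}]'
```

```text
clock: 10.28
eef_pos: [649.9, -139.0, 32.8]
tcp_rot: [179.9, 0.2, 90.0]
contact_force: [-1.0, 0.5, -1.1]
width: 57.0
```

```bash
python3 -m handwheel '[{"delta_pos":[0,0,-0.2],"delta_rot":[0,0,0],"fingers":-1}]'
```

```text
clock: 10.4
eef_pos: [649.9, -139.2, 32.5]
tcp_rot: [179.9, 0.2, 90.1]
contact_force: [-4.4, -0.3, 17.5]
width: 57.5
```

```bash
python3 -m handwheel '[{"delta_pos":[0,0,0],"delta_rot":[0,0,0],"fingers":-1},{"delta_pos":[0,0,0],"delta_rot":[0,0,0],"fingers":1},{"delta_pos":[0,0,0],"delta_rot":[0,0,0],"fingers":1},{"delta_pos":[0,0,0],"delta_rot":[0,0,0],"fingers":1},{"delta_pos":[0,0,0],"delta_rot":[0,0,0],"fingers":1}]'
```

```text
clock: 11.02
eef_pos: [650.6, -139.4, 32.1]
tcp_rot: [179.8, 0.3, 90.1]
contact_force: [-0.6, -0.1, 0.9]
width: 85.3
```

```bash
python3 -m handwheel '[{"delta_pos":[0,0,2],"delta_rot":[0,0,0],"fingers":1},{"delta_pos":[0,0,4],"delta_rot":[0,0,0],"fingers":1},{"delta_pos":[0,0,4],"delta_rot":[0,0,0],"fingers":1},{"delta_pos":[0,0,2],"delta_rot":[0,0,0],"fingers":1},{"delta_pos":[-2.8,3.5,0],"delta_rot":[0,0,0],"fingers":1},{"delta_pos":[-3,3.75,0],"delta_rot":[0,0,0],"fingers":1},{"delta_pos":[-3,3.75,0],"delta_rot":[0,0,0],"fingers":1},{"delta_pos":[-3,3.75,0],"delta_rot":[0,0,0],"fingers":1},{"delta_pos":[-3,3.75,0],"delta_rot":[0,0,0],"fingers":1},{"delta_pos":[-3,3.75,0],"delta_rot":[0,0,0],"fingers":1},{"delta_pos":[-1.5,2,0],"delta_rot":[0,0,0],"fingers":1},{"delta_pos":[0,0,0],"delta_rot":[0,0,0],"fingers":1}]'
```

```text
clock: 12.52
eef_pos: [456.4, 107.3, 173.1]
tcp_rot: [178.3, 0.6, 89.9]
contact_force: [-0.5, -0.0, -1.2]
width: 85.3
```

```bash
cat > chk.py <<'E'
import sys
from h import *
cams={n:bot.capture(n) for n in("scene","top")}
cv2.imwrite(f"pics/{sys.argv[1]}.png",np.vstack([cams[n]["frame"][100:360,160:520,::-1] for n in cams]))
for a in sys.argv[2:]:
    o,z=a.split(":")
    for n,c in cams.items():
        for t in bot.trace(n,o+"_mid")[:3]:
            v,u=np.nonzero(t["pixels"]); x0=ray(c,u.mean(),v.mean(),float(z)+35)
            r=fit(o,[c],[t["pixels"].astype(np.float32)],[x0[0],x0[1],0],float(z),o=="square"); print(o,n,round(t["p"],2),np.round(t["extent"]),np.round(r[0],1),round(r[1],3))
E
python3 chk.py c1 squat:10 crock:12
```

```text
squat scene 0.76 [210. 244.  46.  50.] [ 649.6 -139.5] 0.054
squat top 0.72 [398. 124.  35.  39.] [ 648.7 -137.5] 0.094
crock scene 0.91 [397. 209.  34.  45.] [450.3 107.8] 0.05
crock top 0.67 [262. 233.  32.  26.] [450.3 104.7] 0.324
```

View pics/c1.png

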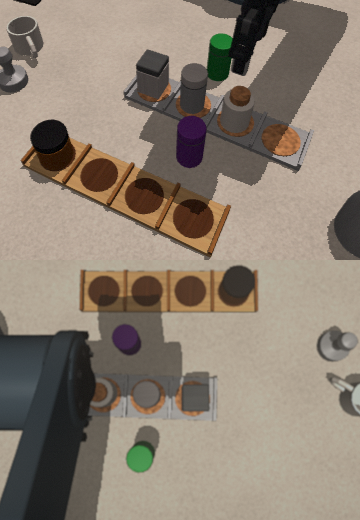

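The squat jar stands upright in the board's right place, within about 1 mm of (649,-138.7). The scene crop shows it at (50,145), and the other jars haven't moved. The crock is next.

```bash
python3 -m handwheel '[{"delta_pos":[-0.6,0.1,0],"delta_rot":[0.6,1.7,0],"fingers":1},{"delta_pos":[0,0,-3],"delta_rot":[0,0,0],"fingers":1},{"delta_pos":[0,0,-3],"delta_rot":[0,0,0],"fingers":1},{"delta_pos":[0,0,0],"delta_rot":[0,0,0],"fingers":1}]'
```

```text
clock: 13.32
eef_pos: [454.5, 104.3, 110.9]
tcp_rot: [-179.9, -0.1, 89.5]
contact_force: [-0.8, -0.0, -0.1]
width: 85.5
```

```bash
python3 -m handwheel '[{"delta_pos":[-0.4,0.4,-1],"delta_rot":[0,0,0.5],"fingers":1},{"delta_pos":[-0.2,0,-3],"delta_rot":[0,0.2,0],"fingers":1},{"delta_pos":[-0.2,0,-2],"delta_rot":[0,0.2,0],"fingers":1},{"delta_pos":[0,0,0],"delta_rot":[0,0,0],"fingers":1}]'
```

```text
clock: 13.82
eef_pos: [448.5, 108.6, 51.5]
tcp_rot: [-179.8, -0.1, 90.0]
contact_force: [0.1, -0.3, -0.0]
width: 85.6
```

```bash
python3 -m handwheel '[{"delta_pos":[0.1,0,-1.2],"delta_rot":[0,0,0],"fingers":1},{"delta_pos":[0,0,-0.4],"delta_rot":[0,0,0],"fingers":1},{"delta_pos":[0,0,0],"delta_rot":[0,0,0],"fingers":1}]'
```

```text
clock: 14.2
eef_pos: [451.1, 108.8, 36.4]
tcp_rot: [180.0, -0.1, 90.0]
contact_force: [-0.7, 0.1, -0.8]
width: 85.6
```

```bash
python3 -m handwheel '[{"delta_pos":[-0.05,-0.05,-0.15],"delta_rot":[0,0,0],"fingers":1},{"delta_pos":[0,0,0],"delta_rot":[0,0,0],"fingers":-1},{"delta_pos":[0,0,0],"delta_rot":[0,0,0],"fingers":-1},{"delta_pos":[0,0,0],"delta_rot":[0,0,0],"fingers":-1},{"delta_pos":[0,0,0],"delta_rot":[0,0,0],"fingers":-1},{"delta_pos":[0,0,0],"delta_rot":[0,0,0],"fingers":-1}]' 40
```

```text
clock: 14.95
eef_pos: [451.1, 108.3, 35.7]
tcp_rot: [179.9, -0.1, 90.0]
contact_force: [0.6, -0.6, -0.4]
width: 51.2
```

```bash
python3 -m handwheel '[{"delta_pos":[0,0,1],"delta_rot":[0,0,0],"fingers":-1},{"delta_pos":[0,0,3],"delta_rot":[0,0,0],"fingers":-1},{"delta_pos":[0,0,4],"delta_rot":[0,0,0],"fingers":-1},{"delta_pos":[0,0,3.5],"delta_rot":[0,0,0],"fingers":-1},{"delta_pos":[1,-0.8,1],"delta_rot":[0,0,0],"fingers":-1},{"delta_pos":[3,-2.4,0],"delta_rot":[0,0,0],"fingers":-1},{"delta_pos":[3.5,-2.9,0],"delta_rot":[0,0,0],"fingers":-1},{"delta_pos":[3.5,-2.9,0],"delta_rot":[0,0,0],"fingers":-1},{"delta_pos":[3.5,-2.9,0],"delta_rot":[0,0,0],"fingers":-1},{"delta_pos":[3.5,-2.9,0],"delta_rot":[0,0,0],"fingers":-1},{"delta_pos":[1.7,-1.2,0],"delta_rot":[0,0,0],"fingers":-1},{"delta_pos":[0,0,0],"delta_rot":[0,0,0],"fingers":-1}]'
```

```text
clock: 16.45
eef_pos: [645.8, -55.9, 167.4]
tcp_rot: [-179.6, -0.2, 90.1]
contact_force: [-0.0, -0.8, -2.0]
width: 51.3
```

```bash
python3 -m handwheel '[{"delta_pos":[0.2,0.1,-1],"delta_rot":[-0.2,-0.4,0],"fingers":-1},{"delta_pos":[0,0,-4],"delta_rot":[0,0,0],"fingers":-1},{"delta_pos":[0,0,-4],"delta_rot":[0,0,0],"fingers":-1},{"delta_pos":[0,0,-2],"delta_rot":[0,0,0],"fingers":-1},{"delta_pos":[0,0,0],"delta_rot":[0,0,0],"fingers":-1}]'
```

```text
clock: 17.08
eef_pos: [640.1, -48.6, 53.1]
tcp_rot: [-179.6, -0.1, 90.4]
contact_force: [-0.4, 0.6, -1.8]
width: 51.0
```

```bash
python3 -m handwheel '[{"delta_pos":[0.9,-0.6,0],"delta_rot":[-0.1,-0.4,-0.4],"fingers":-1},{"delta_pos":[0,0,-1],"delta_rot":[0,0,0],"fingers":-1},{"delta_pos":[0,0,0],"delta_rot":[0,0,0],"fingers":-1}]'
```

```text
clock: 17.45
eef_pos: [650.5, -54.2, 44.9]
tcp_rot: [179.8, 0.0, 90.0]
contact_force: [0.3, -0.1, -2.0]
width: 51.1
```

```bash
python3 -m handwheel '[{"delta_pos":[-0.1,0,-0.7],"delta_rot":[0,0.2,0],"fingers":-1},{"delta_pos":[0,0,-0.25],"delta_rot":[0,0,0],"fingers":-1},{"delta_pos":[0,0,0],"delta_rot":[0,0,0],"fingers":-1}]'
```

```text
clock: 17.82
eef_pos: [650.0, -54.4, 35.7]
tcp_rot: [179.9, 0.1, 90.0]
contact_force: [-0.3, 0.6, -1.0]
width: 51.5
```

```bash
python3 -m handwheel '[{"delta_pos":[-0.05,0,-0.2],"delta_rot":[0,0,0],"fingers":-1},{"delta_pos":[0,0,0],"delta_rot":[0,0,0],"fingers":-1}]'; python3 -m handwheel '[{"delta_pos":[0,0,-0.12],"delta_rot":[0,0,0],"fingers":-1}]'
```

```text
clock: 18.08
eef_pos: [649.7, -54.5, 33.9]
tcp_rot: [179.9, 0.1, 90.0]
contact_force: [-0.2, -0.8, -1.8]
width: 51.1
clock: 18.2
eef_pos: [649.8, -54.6, 33.7]
tcp_rot: [179.9, 0.1, 90.0]
contact_force: [-2.1, 0.5, 9.4]
width: 51.5
```

Touchdown read 9.4 N, so I release and go to the tall steel jar at (446.8, 24.3).

```bash
python3 -m handwheel '[{"delta_pos":[0,0,0],"delta_rot":[0,0,0],"fingers":-1},{"delta_pos":[0,0,0],"delta_rot":[0,0,0],"fingers":1},{"delta_pos":[0,0,0],"delta_rot":[0,0,0],"fingers":1},{"delta_pos":[0,0,0],"delta_rot":[0,0,0],"fingers":1},{"delta_pos":[0,0,0],"delta_rot":[0,0,0],"fingers":1}]'
```

```text
clock: 18.82
eef_pos: [650.8, -54.8, 34.4]
tcp_rot: [179.7, 0.1, 90.0]
contact_force: [0.3, 0.5, -0.4]
width: 85.2
```

```bash
python3 -m handwheel '[{"delta_pos":[0,0,2],"delta_rot":[0,0,0],"fingers":1},{"delta_pos":[0,0,4],"delta_rot":[0,0,0],"fingers":1},{"delta_pos":[0,0,4],"delta_rot":[0,0,0],"fingers":1},{"delta_pos":[0,0,3],"delta_rot":[0,0,0],"fingers":1},{"delta_pos":[-3.5,1.3,0],"delta_rot":[0,0,0],"fingers":1},{"delta_pos":[-4,1.6,0],"delta_rot":[0,0,0],"fingers":1},{"delta_pos":[-4,1.6,0],"delta_rot":[0,0,0],"fingers":1},{"delta_pos":[-4,1.6,0],"delta_rot":[0,0,0],"fingers":1},{"delta_pos":[-4,1.6,0],"delta_rot":[0,0,0],"fingers":1},{"delta_pos":[-1.5,0.6,0],"delta_rot":[0,0,0],"fingers":1},{"delta_pos":[0,0,0],"delta_rot":[0,0,0],"fingers":1}]'
```

```text
clock: 20.2
eef_pos: [440.0, 28.8, 183.2]
tcp_rot: [178.4, 0.4, 90.0]
contact_force: [0.1, -0.6, 0.5]
width: 85.3
```

```bash
python3 chk.py c2 crock:10 squat:10; python3 w.py w3 tall square
```

```text
crock scene 0.63 [255. 265.  37.  52.] [650.2 -54.6] 0.068
crock top 0.71 [349. 125.  27.  36.] [648.5 -53.8] 0.064
crock top 0.53 [355. 238.  10.  34.] [426.6 -47.6] 0.95
squat scene 0.43 [254. 263.  38.  50.] [645.6 -56.4] 0.194
squat scene 0.28 [314. 194.  34.  19.] [477.4 -38. ] 0.847
squat top 0.62 [398. 126.  36.  42.] [ 649.1 -138.5] 0.075
[441.   28.2 182.2] [178.44   0.39  89.91] [[-0.0, 0.95, 0.3, 78.16], [1.0, 0.0, 0.0, 0.12], [0.0, 0.3, -0.95, -142.67], [0.0, 0.0, 0.0, 1.0]]
tall 0.95 [325. 206.  65.  81.] [447.2  24.6] 0.031
tall 0.69 [186. 188.  85.  78.] [347.6  38.8] 0.134
square 0.85 [315. 289.  55.  90.] [441.5 -59.6   0.6] 0.047
```

View pics/c2.png

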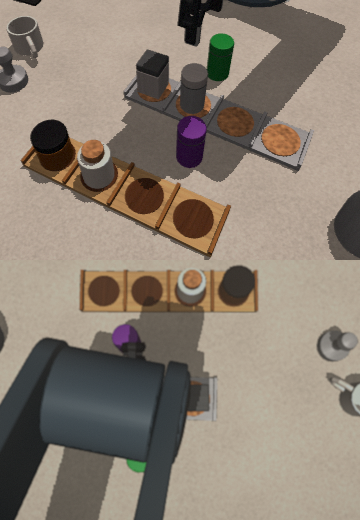

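The crock stands in the board's second place from the right, at about (649,-54). The tall jar reads (447,24.5), the same as before.

```bash
python3 -m handwheel '[{"delta_pos":[0.6,-0.4,-1],"delta_rot":[0.4,1.6,0],"fingers":1},{"delta_pos":[0,0,-3],"delta_rot":[0,0,0],"fingers":1},{"delta_pos":[0,0,-1],"delta_rot":[0,0,0],"fingers":1},{"delta_pos":[0,0,0],"delta_rot":[0,0,0],"fingers":1}]'
```

```text
clock: 21.15
eef_pos: [449.2, 23.0, 129.5]
tcp_rot: [-179.8, -0.0, 89.9]
contact_force: [0.3, -0.5, -0.1]
width: 85.4
```

```bash
python3 -m handwheel '[{"delta_pos":[-0.3,0.15,-2],"delta_rot":[0,0,0],"fingers":1},{"delta_pos":[-0.3,0,-3],"delta_rot":[0,0.3,0],"fingers":1},{"delta_pos":[0,0,-2],"delta_rot":[0,0.2,0],"fingers":1},{"delta_pos":[0,0,-0.5],"delta_rot":[0,0,0],"fingers":1},{"delta_pos":[0,0,0],"delta_rot":[0,0,0],"fingers":1}]'
```

```text
clock: 21.78
eef_pos: [447.8, 23.6, 55.5]
tcp_rot: [-179.8, 0.1, 89.9]
contact_force: [0.4, -0.0, 0.2]
width: 85.4
```

```bash
python3 -m handwheel '[{"delta_pos":[-0.1,0.08,-0.8],"delta_rot":[0,-0.1,0],"fingers":1},{"delta_pos":[0,0,0],"delta_rot":[0,0,0],"fingers":1}]'
```

```text
clock: 22.02
eef_pos: [447.9, 24.3, 48.4]
tcp_rot: [179.9, 0.1, 89.9]
contact_force: [-0.2, 0.0, -0.1]
width: 85.5
```

```bash
python3 -m handwheel '[{"delta_pos":[-0.1,0,-0.1],"delta_rot":[0,0,0],"fingers":-1},{"delta_pos":[0,0,0],"delta_rot":[0,0,0],"fingers":-1},{"delta_pos":[0,0,0],"delta_rot":[0,0,0],"fingers":-1},{"delta_pos":[0,0,0],"delta_rot":[0,0,0],"fingers":-1},{"delta_pos":[0,0,0],"delta_rot":[0,0,0],"fingers":-1},{"delta_pos":[0,0,0],"delta_rot":[0,0,0],"fingers":-1}]' 40
```

```text
clock: 22.78
eef_pos: [447.3, 24.2, 48.2]
tcp_rot: [179.8, 0.1, 89.9]
contact_force: [0.6, 0.3, -0.2]
width: 44.8
```

```bash
python3 -m handwheel '[{"delta_pos":[0,0,1],"delta_rot":[0,0,0],"fingers":-1},{"delta_pos":[0,0,3],"delta_rot":[0,0,0],"fingers":-1},{"delta_pos":[0,0,4],"delta_rot":[0,0,0],"fingers":-1},{"delta_pos":[0,0,4],"delta_rot":[0,0,0],"fingers":-1},{"delta_pos":[1,0,1],"delta_rot":[0,0,0],"fingers":-1},{"delta_pos":[3,0.1,0],"delta_rot":[0,0,0],"fingers":-1},{"delta_pos":[3.5,0.1,0],"delta_rot":[0,0,0],"fingers":-1},{"delta_pos":[3.5,0.1,0],"delta_rot":[0,0,0],"fingers":-1},{"delta_pos":[3.5,0.1,0],"delta_rot":[0,0,0],"fingers":-1},{"delta_pos":[3.5,0.1,0],"delta_rot":[0,0,0],"fingers":-1},{"delta_pos":[2,0,0],"delta_rot":[0,0,0],"fingers":-1},{"delta_pos":[0,0,0],"delta_rot":[0,0,0],"fingers":-1}]'
```

```text
clock: 24.28
eef_pos: [644.9, 31.0, 185.8]
tcp_rot: [-179.7, 0.0, 89.9]
contact_force: [-0.4, -0.1, -2.5]
width: 45.4
```

```bash
python3 -m handwheel '[{"delta_pos":[0.5,-0.1,-1],"delta_rot":[0,-0.3,0],"fingers":-1},{"delta_pos":[0.2,0,-4],"delta_rot":[0,0,0],"fingers":-1},{"delta_pos":[0.2,0,-4],"delta_rot":[0,0,0],"fingers":-1},{"delta_pos":[0.1,0,-1.5],"delta_rot":[0,0,0],"fingers":-1},{"delta_pos":[0,0,0],"delta_rot":[0,0,0],"fingers":-1}]'
```

```text
clock: 24.9
eef_pos: [649.7, 30.2, 77.8]
tcp_rot: [-179.7, 0.0, 89.9]
contact_force: [0.4, -0.3, -2.4]
width: 44.9
```

```bash
python3 -m handwheel '[{"delta_pos":[0,-0.1,-1],"delta_rot":[0,-0.3,0],"fingers":-1},{"delta_pos":[0,0,-1],"delta_rot":[0,0,0],"fingers":-1},{"delta_pos":[0,0,0],"delta_rot":[0,0,0],"fingers":-1}]'
```

```text
clock: 25.28
eef_pos: [651.3, 28.9, 59.7]
tcp_rot: [179.7, 0.1, 89.9]
contact_force: [-1.1, 0.7, -1.3]
width: 45.3
```

```bash
python3 -m handwheel '[{"delta_pos":[-0.2,0.05,-0.8],"delta_rot":[0,0.3,0],"fingers":-1},{"delta_pos":[0,0,-0.2],"delta_rot":[0,0,0],"fingers":-1},{"delta_pos":[0,0,0],"delta_rot":[0,0,0],"fingers":-1}]'
```

```text
clock: 25.65
eef_pos: [650.0, 29.4, 50.0]
tcp_rot: [179.9, 0.1, 89.9]
contact_force: [0.7, 0.5, -1.7]
width: 45.1
```

```bash
python3 -m handwheel '[{"delta_pos":[-0.05,0,-0.3],"delta_rot":[0,0,0],"fingers":-1},{"delta_pos":[0,0,0],"delta_rot":[0,0,0],"fingers":-1}]'; python3 -m handwheel '[{"delta_pos":[0,0,-0.12],"delta_rot":[0,0,0],"fingers":-1}]'
```

```text
clock: 25.9
eef_pos: [649.7, 29.4, 47.0]
tcp_rot: [179.8, 0.1, 89.9]
contact_force: [-0.1, 0.4, -1.8]
width: 45.3
clock: 26.02
eef_pos: [650.0, 29.3, 46.2]
tcp_rot: [179.8, 0.1, 89.9]
contact_force: [-0.9, 1.0, 6.7]
width: 45.2
```

```bash
python3 -m handwheel '[{"delta_pos":[0,0,0],"delta_rot":[0,0,0],"fingers":-1},{"delta_pos":[0,0,0],"delta_rot":[0,0,0],"fingers":1},{"delta_pos":[0,0,0],"delta_rot":[0,0,0],"fingers":1},{"delta_pos":[0,0,0],"delta_rot":[0,0,0],"fingers":1},{"delta_pos":[0,0,0],"delta_rot":[0,0,0],"fingers":1}]'
```

```text
clock: 26.65
eef_pos: [651.1, 29.2, 47.2]
tcp_rot: [179.6, 0.1, 89.9]
contact_force: [-0.1, 0.8, -0.2]
width: 85.4
```

```bash
python3 -m handwheel '[{"delta_pos":[0,0,2],"delta_rot":[0,0,0],"fingers":1},{"delta_pos":[0,0,4],"delta_rot":[0,0,0],"fingers":1},{"delta_pos":[0,0,4],"delta_rot":[0,0,0],"fingers":1},{"delta_pos":[0,0,3],"delta_rot":[0,0,0],"fingers":1},{"delta_pos":[-3.5,-1.5,0],"delta_rot":[0,0,0],"fingers":1},{"delta_pos":[-4,-1.8,0],"delta_rot":[0,0,0],"fingers":1},{"delta_pos":[-4,-1.8,0],"delta_rot":[0,0,0],"fingers":1},{"delta_pos":[-4,-1.8,0],"delta_rot":[0,0,0],"fingers":1},{"delta_pos":[-4,-1.8,0],"delta_rot":[0,0,0],"fingers":1},{"delta_pos":[-1.0,-0.3,0],"delta_rot":[0,0,0],"fingers":1},{"delta_pos":[0,0,0],"delta_rot":[0,0,0],"fingers":1}]'
```

```text
clock: 28.02
eef_pos: [445.2, -63.4, 196.5]
tcp_rot: [178.3, 0.5, 90.0]
contact_force: [0.5, 0.3, 0.4]
width: 85.4
```

```bash
python3 chk.py c3 tall:10; python3 w.py w4 square
```

```text
tall scene 0.95 [381. 157.  31.  45.] [348.2  36.8] 0.096
tall scene 0.76 [300. 281.  35.  56.] [649.9  28.8] 0.049
tall scene 0.6 [350. 243.  31.  51.] [553.2  64.5] 0.074
tall top 0.97 [305. 124.  28.  41.] [649.2  29.5] 0.047
tall top 0.76 [305. 299.  23.  28.] [340.4  24.8] 0.659
tall top 0.64 [289. 180.  30.  35.] [543.5  61.6] 0.086
[446.1 -63.  195.7] [178.34   0.45  90.11] [[-0.0, 0.95, 0.3, 78.16], [1.0, 0.0, 0.0, 0.13], [0.0, 0.3, -0.95, -142.67], [0.0, 0.0, 0.0, 1.0]]
square 0.72 [309. 190.  56.  75.] [ 4.416e+02 -5.980e+01 -3.000e-01] 0.061
```

View pics/w4.png

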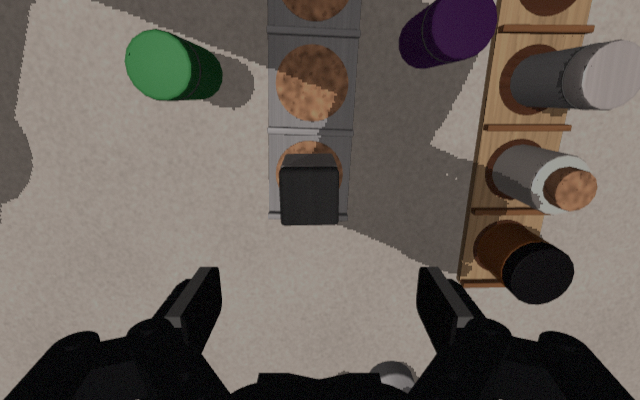

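View pics/c3.png

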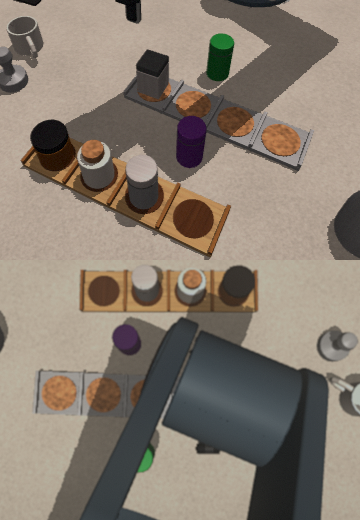

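The tall jar is upright at (649.5,29.3). In the wrist view the tin at (309,190) sits square to the jaws, at (441.4,-59.6).

```bash
python3 -m handwheel '[{"delta_pos":[-0.5,0.35,-1],"delta_rot":[0.4,1.7,0],"fingers":1},{"delta_pos":[0,0,-4],"delta_rot":[0,0,0],"fingers":1},{"delta_pos":[0,0,-2],"delta_rot":[0,0,0],"fingers":1},{"delta_pos":[0,0,0],"delta_rot":[0,0,0],"fingers":1}]'
```

```text
clock: 28.82
eef_pos: [441.6, -58.2, 121.7]
tcp_rot: [-179.7, -0.0, 90.2]
contact_force: [0.3, -0.0, 0.1]
width: 85.4
```

```bash
python3 -m handwheel '[{"delta_pos":[-0.1,-0.15,-2],"delta_rot":[0,0,-0.2],"fingers":1},{"delta_pos":[-0.3,0,-3],"delta_rot":[0,0,0],"fingers":1},{"delta_pos":[0,0,-2],"delta_rot":[0,0,0],"fingers":1},{"delta_pos":[0,0,-0.5],"delta_rot":[0,0,0],"fingers":1},{"delta_pos":[0,0,0],"delta_rot":[0,0,0],"fingers":1}]'
```

```text
clock: 29.45
eef_pos: [440.8, -60.1, 46.5]
tcp_rot: [-179.9, 0.1, 90.1]
contact_force: [0.4, -0.0, -0.4]
width: 85.5
```

```bash
python3 -m handwheel '[{"delta_pos":[0,0.05,-0.7],"delta_rot":[0,0,0],"fingers":1},{"delta_pos":[0,0,0],"delta_rot":[0,0,0],"fingers":1},{"delta_pos":[0,0,0],"delta_rot":[0,0,0],"fingers":-1},{"delta_pos":[0,0,0],"delta_rot":[0,0,0],"fingers":-1},{"delta_pos":[0,0,0],"delta_rot":[0,0,0],"fingers":-1},{"delta_pos":[0,0,0],"delta_rot":[0,0,0],"fingers":-1},{"delta_pos":[0,0,0],"delta_rot":[0,0,0],"fingers":-1},{"delta_pos":[0,0,0],"delta_rot":[0,0,0],"fingers":-1}]' 40
```

```text
clock: 30.45
eef_pos: [442.3, -60.0, 41.2]
tcp_rot: [179.9, 0.2, 90.1]
contact_force: [-0.1, 0.1, -0.5]
width: 45.4
```

```bash
python3 -m handwheel '[{"delta_pos":[0,0,1],"delta_rot":[0,0,0],"fingers":-1},{"delta_pos":[0,0,3],"delta_rot":[0,0,0],"fingers":-1},{"delta_pos":[0,0,4],"delta_rot":[0,0,0],"fingers":-1},{"delta_pos":[0,0,4],"delta_rot":[0,0,0],"fingers":-1},{"delta_pos":[1,0.8,1],"delta_rot":[0,0,0],"fingers":-1},{"delta_pos":[3,2.5,0],"delta_rot":[0,0,0],"fingers":-1},{"delta_pos":[3.6,3,0],"delta_rot":[0,0,0],"fingers":-1},{"delta_pos":[3.6,3,0],"delta_rot":[0,0,0],"fingers":-1},{"delta_pos":[3.6,3,0],"delta_rot":[0,0,0],"fingers":-1},{"delta_pos":[3.6,3,0],"delta_rot":[0,0,0],"fingers":-1},{"delta_pos":[2.3,2,0],"delta_rot":[0,0,0],"fingers":-1},{"delta_pos":[0,0,0],"delta_rot":[0,0,0],"fingers":-1}]'
```

```text
clock: 31.95
eef_pos: [648.7, 120.4, 179.8]
tcp_rot: [-179.9, 0.1, 90.0]
contact_force: [-0.4, -0.1, -1.4]
width: 45.6
```

```bash
python3 -m handwheel '[{"delta_pos":[0,-0.6,-1],"delta_rot":[0,0,0],"fingers":-1},{"delta_pos":[0.2,0,-4],"delta_rot":[0,0,0],"fingers":-1},{"delta_pos":[0.2,0,-4],"delta_rot":[0,0,0],"fingers":-1},{"delta_pos":[0,0,-1.5],"delta_rot":[0,0,0],"fingers":-1},{"delta_pos":[0,0,0],"delta_rot":[0,0,0],"fingers":-1}]'
```

```text
clock: 32.58
eef_pos: [647.3, 109.3, 71.8]
tcp_rot: [-179.5, 0.2, 89.8]
contact_force: [-0.2, -0.7, -0.5]
width: 45.5
```

```bash
python3 -m handwheel '[{"delta_pos":[0.2,0.4,-0.8],"delta_rot":[0.1,-0.4,0.2],"fingers":-1},{"delta_pos":[0,0,-1],"delta_rot":[0,0,0],"fingers":-1},{"delta_pos":[0,0,0],"delta_rot":[0,0,0],"fingers":-1}]'
```

```text
clock: 32.95
eef_pos: [651.2, 113.2, 56.0]
tcp_rot: [179.8, 0.1, 90.0]
contact_force: [-0.7, 0.1, -1.6]
width: 45.6
```

```bash
python3 -m handwheel '[{"delta_pos":[-0.2,0,-0.8],"delta_rot":[0,0.2,0],"fingers":-1},{"delta_pos":[0,0,-0.4],"delta_rot":[0,0,0],"fingers":-1},{"delta_pos":[0,0,0],"delta_rot":[0,0,0],"fingers":-1}]'
```

```text
clock: 33.33
eef_pos: [649.7, 113.5, 44.1]
tcp_rot: [179.9, 0.1, 90.1]
contact_force: [-0.7, 0.6, -2.1]
width: 45.8
```

```bash
python3 -m handwheel '[{"delta_pos":[0,0,-0.35],"delta_rot":[0,0,0],"fingers":-1},{"delta_pos":[0,0,0],"delta_rot":[0,0,0],"fingers":-1}]'; python3 -m handwheel '[{"delta_pos":[0,0,-0.12],"delta_rot":[0,0,0],"fingers":-1}]'
```

```text
clock: 33.58
eef_pos: [649.9, 113.5, 40.4]
tcp_rot: [179.8, 0.1, 90.1]
contact_force: [0.2, 0.4, -1.9]
width: 45.7
clock: 33.7
eef_pos: [650.1, 113.5, 39.4]
tcp_rot: [179.8, 0.1, 90.1]
contact_force: [0.2, -0.4, -1.6]
width: 45.6
```

```bash
python3 -m handwheel '[{"delta_pos":[-0.03,0,-0.1],"delta_rot":[0,0.1,0],"fingers":-1}]'
```

```text
clock: 33.83
eef_pos: [650.2, 113.5, 39.2]
tcp_rot: [179.9, 0.1, 90.1]
contact_force: [-1.8, -0.3, 5.9]
width: 45.6
```

Contact read 5.9 N, so I release and retreat upward.

```bash
python3 -m handwheel '[{"delta_pos":[0,0,0],"delta_rot":[0,0,0],"fingers":-1},{"delta_pos":[0,0,0],"delta_rot":[0,0,0],"fingers":1},{"delta_pos":[0,0,0],"delta_rot":[0,0,0],"fingers":1},{"delta_pos":[0,0,0],"delta_rot":[0,0,0],"fingers":1},{"delta_pos":[0,0,0],"delta_rot":[0,0,0],"fingers":1},{"delta_pos":[0,0,2],"delta_rot":[0,0,0],"fingers":1},{"delta_pos":[0,0,4],"delta_rot":[0,0,0],"fingers":1},{"delta_pos":[0,0,4],"delta_rot":[0,0,0],"fingers":1},{"delta_pos":[0,0,4],"delta_rot":[0,0,0],"fingers":1},{"delta_pos":[-4,0,2],"delta_rot":[0,0,0],"fingers":1},{"delta_pos":[-4,0,0],"delta_rot":[0,0,0],"fingers":1},{"delta_pos":[-4,0,0],"delta_rot":[0,0,0],"fingers":1}]'
```

```text
clock: 35.33
eef_pos: [532.6, 113.0, 214.0]
tcp_rot: [178.9, 0.1, 90.0]
contact_force: [0.1, -0.4, 0.3]
width: 85.1
```

```bash
python3 -m handwheel '[{"delta_pos":[-4,0,0],"delta_rot":[0,0,0],"fingers":1},{"delta_pos":[-3,0,0],"delta_rot":[0,0,0],"fingers":1},{"delta_pos":[0,0,0],"delta_rot":[0,0,0],"fingers":1}]'; python3 chk.py c4 tall:10 square:10 crock:10 squat:10
```

```text
clock: 35.7
eef_pos: [458.0, 113.3, 218.6]
tcp_rot: [178.6, 0.1, 90.1]
contact_force: [0.5, -0.5, -0.7]
width: 85.4
tall scene 0.91 [352. 241.  29.  50.] [551.   63.7] 0.107
tall scene 0.79 [381. 158.  31.  50.] [349.5  37.5] 0.072
tall scene 0.61 [299. 283.  36.  56.] [650.   28.8] 0.044
tall top 0.9 [289. 179.  30.  33.] [543.6  61.8] 0.123
tall top 0.86 [305. 125.  26.  37.] [649.2  29.8] 0.041
tall top 0.59 [302. 298.  31.  30.] [343.7  33.5] 0.144
square scene 0.98 [354. 307.  40.  54.] [648.7 113.1   3.5] 0.066
square top 0.9 [259. 124.  32.  30.] [649.7 113.6   5.4] 0.061
crock scene 0.58 [255. 263.  40.  51.] [649.6 -54.6] 0.06
crock top 0.88 [350. 125.  30.  33.] [649.2 -53.8] 0.065
crock top 0.18 [306. 236.  40.  33.] [442.9  25.5] 0.229
squat scene 0.91 [211. 245.  45.  49.] [ 649.2 -139.8] 0.058
squat top 0.68 [395. 125.  36.  42.] [ 649.7 -138.4] 0.043
```

View pics/c4.png

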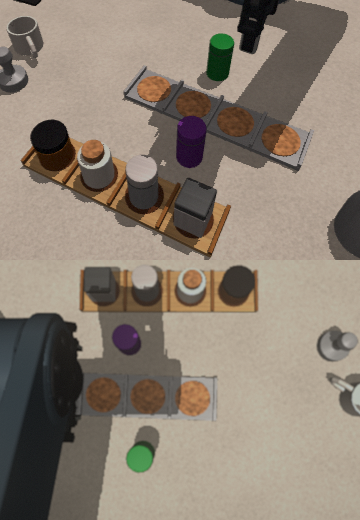

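All four jars are upright and centred on the board: square, tall, crock, squat from left to right. The look-alikes haven't been touched, so I hand in.

```bash
python3 -c "
from cell import bot
print(bot.finish_job())"
```

```text
the job is handed in; nothing more can be done
None
```

All four jars are on the tasting board in reverse order and upright. From the robot's left they are the square tin, tall steel canister, crock and squat amber jar. The job was handed in at about 36 s of the 96 s allowed.

- **Placing:** I lowered each jar until the wrist force showed it touching the board (6 to 18 N), then released it. None tipped.
- **Position check:** after I moved the gripper clear, fits from the scene and top cameras put every jar within about 1 mm of its dot. The tin may be turned about 3° relative to the board.
- **Look-alikes:** the green and purple canisters still stand where they were and were never touched. Some of their final fitted positions differed by up to about 10 mm from the first ones. Those fits were poor, and the pictures show no movement.
- **Detector errors:** the networks gave a few false readings, such as a second "crock" on the empty rack and, in one check, "squat" on the crock. The pictures and the other camera contradicted them, so I ignored them.

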